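Clamp the plaster mould with the squeeze-release jaw

ROBOT

A 6-joint arm with a two-finger parallel gripper is mounted at the origin on a cart in front of the work surface, level with it; the furniture and walls round the work are solid. World frame = base frame: x ahead of the robot, y to its left, z up, the work surface at z = 0. Lengths are in m, angles in rad, forces in N, time in s.
With the tool pointing down it reaches from about 0.25 to 0.725 m from the base axis. Payload 4 kg.
Tool frame: the origin (TCP) lies on the centre line of the jaws, within the pads' length; the fingertips stand 14 mm ahead of it and the grasp point (between the pads) lies 5 mm behind it; z points along the fingers, x is the direction in which the jaws open and shut, and the axes are right-handed (so a half turn about z gives the same grasp; the last joint's range is limited). The gripper opens to 85 mm and grips with 20 to 120 N. Pads are 22 mm wide; open, the fingers measure 114 mm over their backs; the gripper's body (76 mm by 85 mm) begins 54 mm behind the grasp point. The pads swing forward as they close: fully open they stand 13 mm farther back than shut.
Start: joints at [-1.309, 0.241, 0.005, 1.335, 0, 1.571], TCP at [0.129, -0.483, 0.245] pointing down, gripper open.
Joint ranges: [-2.72, 2.72], [-1.05, 1.87], [-1.09, 1.28], [-1.99, 2.15], [-1.42, 1.44], [-3.14, 3.14]. Speed limits (rad/s): [2.79, 2.79, 3.14, 3.14, 3.14, 3.14].

INTERFACE

Orientations are given as a unit quaternion [x, y, z, w].
In Python, from workcell import bot gives the robot as it stands.
- The arm moves only by the tool play_rows, never from a script. Its argument "motion" is a list of rows, each an object with "fingers": the closure, from -1 (fully open) to 1 (shut), so that 0 is half open; "translation": the shift along the tool's x, y, z in cm, a list of three; "roll": the turn about the tool's z in degrees. A call has 1 to 20 rows; each row is the pose to reach, as a shift and turn from the pose commanded when the call began, along the tool's axes at that moment; what a row does not reach only later rows make up. A row lasts 1/12 s, in which the tool goes at most 41.7 mm and 7.16 degrees, less where a joint would pass 70% of its speed; a pose out of reach is approached as far as the arm can. A call with a gripper value outside its range is refused whole. The fingers move at their own pace and stop on an object; the grip force is fixed at half the most. Time passes only in rows, so rows that repeat a pose let the fingers close. It gives the time, the measured TCP pose, the force and the opening at its end, in the units of the state.
- bot.get_obs(): the state, without advancing time (a new reading comes with each control period).
- bot.camera(name): name is "side" or "top"; returns a dict with "pixels" (400x640x3 uint8, red, green, blue), "intrinsics" (3x3 intrinsics, pixels), "world_to_cam" (4x4, takes a point from world to camera coordinates). Camera axes: x right, y down, z forward; pixel columns grow to the right and rows downward; lengths in m; the calibration is good to about 2 mm. A picture is of the moment at which its call begins. There is no depth.
- bot.job_done(): hands the job in, once; it reports no verdict.
The state is a dict: "clock": time; "joint_pos": joint angles; "joint_vel": joint speeds; "tau": joint torques, N m; "eef_pos": TCP position; "tool_rot": TCP orientation; "ft_force": force on the tool from outside, world axes, zero at the start; "ft_torque": the same for the moment, N m; "grip_width": finger opening in m.
Only numpy, scipy, OpenCV 4.12 (cv2) and the standard library are available. Lean on these libraries where they do the work, as an engineer would, in place of code of your own. Each camera call takes 0.05 s, during which the arm holds its last target. There are 200 camera calls.

TASK

The plaster mould stands loose on the bed of the blue bench clamp. Squeeze the jaw's red release lever against its wooden grip post and keep it squeezed while you slide the jaw up, until its spring pad has pushed the mould back against the stop screw and presses it with about 12 N (plaster chips above 20 N); then let go, so that the latch drops fully into a notch and the clamp alone holds the mould firmly, upright on its bed. Leave the other things on the bench where they are.

Things in the scene. Friction and masses are not known exactly. Their poses are not given: they have to be found in the camera images.
- clamp: Blue bench clamp fixed to the table; base plate 110 x 380 x 12 mm (y -200 to +180 mm). Origin on the table, z up; the jaw slides along its y, closing toward +y; its -x side has the teeth and red lever and faces the robot. Wooden bed for the mould: 96 mm (x) by 140 mm (y 8 to 148 mm), top 30 mm above the table.
- bracket (a point): Centre of the bracket face that carries the stop screw, 62 mm above the table, at y = 151 mm of the clamp. The screw ends in a flat 34 mm steel disc facing -y that does not give. How far it is screwed in differs from run to run and is not measured: its face lies 11 to 41 mm before this point (clamp y 110 to 140 mm).
- rack_end (a point): The +y end of the toothed steel bar, at tooth tips, 26 mm above the table. The bar runs from here 190 mm toward the clamp's -y. Saw-tooth notches every 6 mm, 5 mm deep, square toward +y and steep toward -y: the jaw cannot be slid either way while its latch is in a notch.
- jaw: Sliding jaw, blue block 60 x 56 mm, top 71 mm above the table. Moves only along the clamp's y, axes parallel to the clamp's; origin at table height on the clamp's centre line, mid-length of the block. About 1.5 N friction, damping 100 N s/m. On top the fixed wooden grip post: x -6 to +6 mm, y -17 to +17 mm, top 132 mm above the table.
- pad_free (a point): Where the centre of the spring pad's face (46 x 40 mm) is while it touches nothing; moves with the jaw, 105 mm ahead (+y) of the jaw's origin, 60 mm above the table. The pad begins to give at 2 N, then gives 1 mm per newton, and bottoms hard after 14 mm (16 N). Its compression is not measured.
- grip (a point): Point fixed to the jaw, 115 mm above the table, midway between the outer faces of post and squeezed lever. The post's outer face is 16 mm to its +x; the red lever bar (12 mm thick, 34 mm long in y, at this height) has its outer face 26 mm to its -x at rest: 42 mm over both, about 31 mm squeezed. Squeeze along the clamp's x, from above; the pair is free above 72 mm.
- release (a joint): Angle of the red lever: 0 = let go, latch fully in a notch; about 0.1 = latch at the tooth tips, clear above 0.12; 0.24 = fully squeezed. Spring-returned: 8 N at the bar at 0, 12.5 N at 0.24. If let go over a tooth, the jaw slides back up to 6 mm (so it loses up to 6 N) until the latch drops in.
- mould: Off-white two-part plaster mould (one piece here), 61 x 66 x 65 mm (x, y, z), about 0.28 kg, origin at the centre of its underside. Stands loose on the clamp's bed with its y roughly along the clamp's y, clear of both pad and stop screw.
- bisque_bowl: White bisque bowl, 104 mm across, 43 mm high, origin at the centre of its underside; loose, leave alone.
- spray_bottle: Pale blue spray bottle with red head, 64 x 79 x 179 mm, origin at the centre of its underside; loose, leave alone.
- mallet: Small rubber mallet lying down, 85 x 188 x 50 mm, origin at the centre of its underside; loose, leave alone.

How it is judged:
By the outcome, as a careful person would: the job done as asked, in the order asked, and still so for the second after the job is handed in, with the robot touching nothing.
It also fails if it takes over 45 s, if anything falls off the work surface, if the arm or the gripper's body presses on something with over 40 N, if the wrist force passes 120 N, or if a joint passes its speed limit or range.

## Working session

There is one attempt and no reset: what is moved stays moved. The work goes in short steps, Python scripts to look and compute and a tool call to move; the robot and the scene stay as the last step left them, time stands still between calls to the robot, and variables do not carry over. Pictures are saved under pics/ and viewed, about 8 in all and at most 12, crops included, and the job is handed in when it is done.

Besides the shell and the picture viewer there is one more tool, called after "Emit:" in YAML: its name, and indented under it one key for each argument. play_rows: Moves the arm, as the interface text tells. Its arguments: {"type":"object","properties":{"motion":{"type":"array","items":{"type":"object","properties":{"fingers":{"type":"number"},"translation":{"type":"array","items":{"type":"number"}},"roll":{"type":"number"}}}}},"required":["motion"]}

```bash
mkdir -p pics; ls
cat > h.py <<'E'
import numpy as np, cv2
from workcell import bot
def shot(name,fn):
    c=bot.camera(name); cv2.imwrite('pics/'+fn,c['pixels'][:,:,::-1]); np.savez('pics/'+fn[:-4],K=c['intrinsics'],T=c['world_to_cam']); return c
def ray(c,u,v):
    T=np.array(c['world_to_cam']);R=T[:3,:3];o=-R.T@T[:3,3]
    return o,R.T@(np.linalg.inv(c['intrinsics'])@[u,v,1])
def onz(c,u,v,z):
    o,d=ray(c,u,v); return o+d*(z-o[2])/d[2]
def proj(c,p):
    T=np.array(c['world_to_cam']);q=c['intrinsics']@(T[:3,:3]@p+T[:3,3]);return q[:2]/q[2]
def load(fn):
    d=np.load('pics/'+fn+'.npz');return dict(intrinsics=d['K'],world_to_cam=d['T'],pixels=cv2.imread('pics/'+fn+'.png')[:,:,::-1])
E
python3 - <<'E'
from h import *
for n in('top','side'):
    c=shot(n,n+'0.png'); T=np.array(c['world_to_cam']);print(n,-T[:3,:3].T@T[:3,3],c['intrinsics'])
    print(T[:3,:3])
print(bot.get_obs())
E
```

```text
pics
top [0.47317441 0.1032754  1.33751768] [[441.6081449    0.         322.83271824]
 [  0.         441.6081449  197.00248872]
 [  0.           0.           1.        ]]
[[-0.01467424 -0.99988597 -0.00356657]
 [-0.99499508  0.01495488 -0.09879853]
 [ 0.09884061  0.00209893 -0.99510106]]
side [0.2317719  1.15445311 0.76836897] [[463.8184387    0.         319.91844867]
 [  0.         463.8184387  197.09910531]
 [  0.           0.           1.        ]]
[[-0.95717189 -0.2890332  -0.01678618]
 [-0.1311305   0.48448772 -0.86491412]
 [ 0.25812159 -0.82567031 -0.50163909]]
{'clock': 0.1, 'joint_pos': array([-1.30901458e+00,  2.41312554e-01,  3.86210639e-03,  1.33520839e+00,
        9.52229583e-06,  1.57078234e+00]), 'joint_vel': array([-0.00031338, -0.00128282,  0.00302673,  0.00021843, -0.00024117,
        0.00055558]), 'tau': array([-3.92200000e-04, -3.73138475e+01,  2.53009897e+01,  1.08404865e-02,
       -1.25018400e-05,  2.00872023e-05]), 'eef_pos': array([ 0.12926359, -0.48244166,  0.24451569]), 'tool_rot': array([ 7.93351880e-01, -6.08762619e-01, -7.35908651e-04, -5.70702425e-04]), 'ft_force': array([-0.20823219,  0.53510886, -0.45709801]), 'ft_torque': array([ 0.02331273,  0.01452781, -0.01094411]), 'grip_width': 0.08523132865074286}
```

View pics/top0.png

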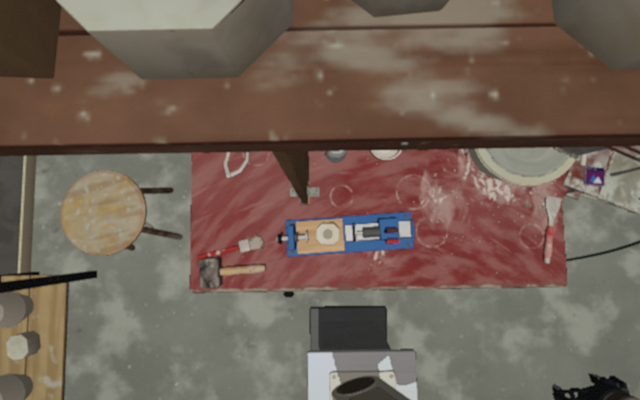

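View pics/side0.png

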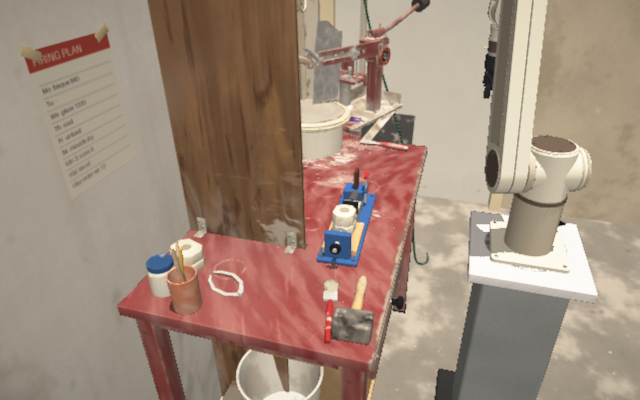

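The two views show the clamp at top (285–412, 212–256), mould about (327,234), red lever about (392,240), and a wooden panel whose corner is at top (305,200). Zooming in on it.

Run:
```python
from h import *
t=load('top0');s=load('side0')
a=cv2.resize(t['pixels'][185:275,270:430],None,fx=5,fy=5,interpolation=cv2.INTER_CUBIC)
b=cv2.resize(s['pixels'][160:275,300:400],None,fx=5,fy=5,interpolation=cv2.INTER_CUBIC)
cv2.imwrite('pics/tz.png',a[:,:,::-1]);cv2.imwrite('pics/sz.png',b[:,:,::-1])
for uv in[(305,200),(285,218),(288,257),(412,213),(413,249)]:print(uv,onz(t,*uv,0).round(3))
print(onz(s,303,247,0))
```

```text
(305, 200) [0.598 0.16  0.   ]
(285, 218) [0.544 0.222 0.   ]
(288, 257) [0.427 0.213 0.   ]
(412, 213) [ 0.553 -0.163  0.   ]
(413, 249) [ 0.445 -0.163  0.   ]
[0.59253033 0.16760414 0.        ]
```

View pics/tz.png

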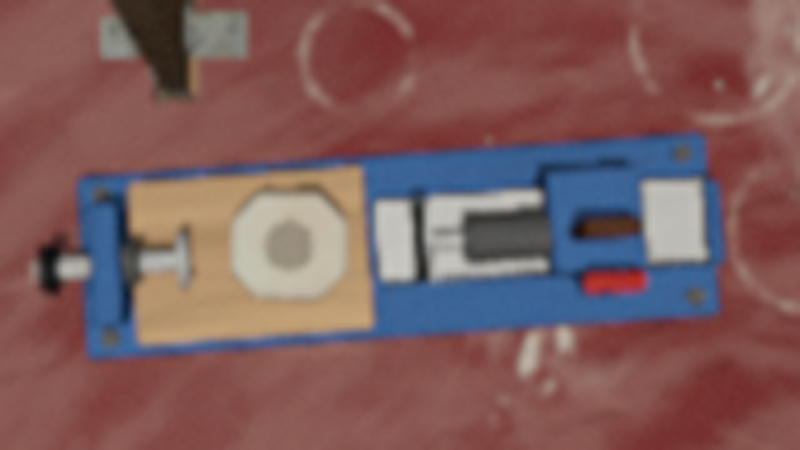

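View pics/sz.png

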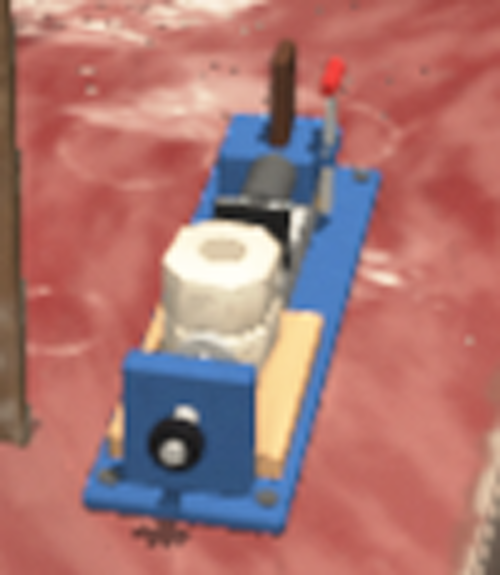

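Top crop: plate corners at zoomed (78,178), (707,133), (718,312), (90,357); post top (572–640, 227); lever bar (583–648, 281). Side crop: disc, mould, post top (285,45) and bar (333,75) are all clear. Turning these into positions.

Run:
```python
from h import *
t=load('top0');s=load('side0')
T=lambda U,V:((U+.5)/5-.5+270,(V+.5)/5-.5+185)
S=lambda U,V:((U+.5)/5-.5+300,(V+.5)/5-.5+160)
P=[onz(t,*T(*p),.012)[:2] for p in[(78,178),(707,133),(718,312),(90,357)]]  # +y+x,-y+x,-y-x,+y-x
P=np.array(P);print('len',np.linalg.norm(P[0]-P[1]),np.linalg.norm(P[3]-P[2]),'wid',np.linalg.norm(P[0]-P[3]),np.linalg.norm(P[1]-P[2]))
d=(P[0]-P[1])+(P[3]-P[2]);ey=d/np.linalg.norm(d);ex=np.array([ey[1],-ey[0]])
o=P.mean(0)+ey*.010
print('yaw deg',np.degrees(np.arctan2(ex[1],ex[0])),'origin',o)
np.savez('clamp',o=o,ex=ex,ey=ey)
L=lambda w:np.round([(w[:2]-o)@ex*1e3,(w[:2]-o)@ey*1e3],1)
Q=[onz(s,*S(*p),.0) for p in[(84,505),(282,530)]]
print('side near plate corners (z0) local',[L(q) for q in Q])
for n,p,z in[('bed+y+x',(128,183),.03),('bed-y+x',(363,165),.03),('bed-y-x',(374,328),.03),
 ('blk +y+x',(545,167),.071),('blk+y-x',(551,275),.071),('post L',(572,227),.132),('post R',(640,228),.132),('bar tl',(583,270),.115),('bar br',(648,292),.115),
 ('disc',(187,255),.062),('mould +y',(231,245),.095),('mould -y',(349,242),.095),('mould +x',(290,188),.095),('mould-x',(290,298),.095),('pad+y top',(378,240),.08),('pad -y',(412,240),.08),('bracket face',(122,265),.09)]:
    print(n,L(onz(t,*T(*p),z)))
print('side: post top',L(onz(s,*S(285,42),.132)),'bar top',L(onz(s,*S(335,62),.12)))
sh=[proj(t,np.r_[.595,.16,z]).round() for z in(.2,.4,.6,.8)];print(sh)
```

```text
len 0.3788303624226445 0.3752162847326144 wid 0.10687468347393346 0.10698440812423311
yaw deg 3.236981154164264 origin [0.49330815 0.03857713]
side near plate corners (z0) local [array([ 55.1, 174.6]), array([-51.7, 172.9])]
bed+y+x [ 47.4 147.9]
bed-y+x [48.1  8.3]
bed-y-x [-47.9   9.1]
blk +y+x [ 37.5 -93.9]
blk+y-x [-24.2 -92.2]
post L [  1.3 -98.1]
post R [  -1.9 -135. ]
bar tl [ -22.4 -104.5]
bar br [ -37.  -139.1]
disc [  2.1 114.7]
mould +y [ 5.4 88.4]
mould -y [ 2.4 22.3]
mould +x [35.  53.1]
mould-x [-26.4  57.5]
pad+y top [2.6 5.2]
pad -y [  1.2 -14. ]
bracket face [ -1.3 150.4]
side: post top [   1.5 -130.9] bar top [ -29.3 -133.9]
[array([302., 194.]), array([297., 184.]), array([290., 169.]), array([277., 143.])]
```

Sizes agree: plate 377 × 107 mm, bed at y 8 to 148, bracket face at 150. The jaw is at y ≈ -118 and the disc face at ≈ 115. Next I work out the approach.

```bash
cat >> h.py <<'E'
from scipy.spatial.transform import Rotation as Ro
C=np.load('clamp.npz')
def loc(w): return np.round([(w[:2]-C['o'])@C['ex']*1e3,(w[:2]-C['o'])@C['ey']*1e3,w[2]*1e3],1)
def delta(l):  # local mm -> tool cm + roll
    o=bot.get_obs();R=Ro.from_quat(o['tool_rot']).as_matrix()
    w=np.r_[C['o']+C['ex']*l[0]/1e3+C['ey']*l[1]/1e3,l[2]/1e3]
    a=np.degrees(np.arctan2(*C['ex'][::-1])-np.arctan2(R[1,0],R[0,0]))
    print('from',loc(o['eef_pos']),'shift cm',(R.T@(w-o['eef_pos'])*100).round(2),'roll',round(-a,2),'F',o['ft_force'].round(2),'w',round(o['grip_width'],4),'t',o['clock'])
E
python3 -c "
from h import *
delta([-10,-118,190])"
```

```text
from [-392.9 -499.6  244.5] shift cm [-29.55 -45.26   5.51] roll -78.24 F [-0.21  0.54 -0.46] w 0.0852 t 0.1
```

Emit:
play_rows:
  motion:
    - {"translation": [-29.5,-45.3,5.5],"roll": -78.2,"fingers": -1}
    - {"translation": [-29.5,-45.3,5.5],"roll": -78.2,"fingers": -1}
    - {"translation": [-29.5,-45.3,5.5],"roll": -78.2,"fingers": -1}
    - {"translation": [-29.5,-45.3,5.5],"roll": -78.2,"fingers": -1}
    - {"translation": [-29.5,-45.3,5.5],"roll": -78.2,"fingers": -1}
    - {"translation": [-29.5,-45.3,5.5],"roll": -78.2,"fingers": -1}
    - {"translation": [-29.5,-45.3,5.5],"roll": -78.2,"fingers": -1}
    - {"translation": [-29.5,-45.3,5.5],"roll": -78.2,"fingers": -1}
    - {"translation": [-29.5,-45.3,5.5],"roll": -78.2,"fingers": -1}
    - {"translation": [-29.5,-45.3,5.5],"roll": -78.2,"fingers": -1}
    - {"translation": [-29.5,-45.3,5.5],"roll": -78.2,"fingers": -1}
    - {"translation": [-29.5,-45.3,5.5],"roll": -78.2,"fingers": -1}
    - {"translation": [-29.5,-45.3,5.5],"roll": -78.2,"fingers": -1}
    - {"translation": [-29.5,-45.3,5.5],"roll": -78.2,"fingers": -1}
    - {"translation": [-29.5,-45.3,5.5],"roll": -78.2,"fingers": -1}
    - {"translation": [-29.5,-45.3,5.5],"roll": -78.2,"fingers": -1}
    - {"translation": [-29.5,-45.3,5.5],"roll": -78.2,"fingers": -1}

```text
clock: 1.52
eef_pos: [0.4896, -0.0816, 0.1901]
tool_rot: [1.0, 0.027, -0.001, 0.0]
ft_force: [0.4, -0.5, -0.1]
grip_width: 0.0854
```

```bash
python3 -c "
from h import *
delta([-10,-118,110])
s=shot('side','side1.png')
b=cv2.resize(s['pixels'][110:270,300:420],None,fx=4,fy=4,interpolation=cv2.INTER_CUBIC)
cv2.imwrite('pics/sz1.png',b[:,:,::-1])"
```

```text
from [ -10.5 -119.8  190.1] shift cm [ 0.06 -0.18  8.01] roll -0.12 F [ 0.45 -0.5  -0.06] w 0.0854 t 1.5167
```

View pics/sz1.png

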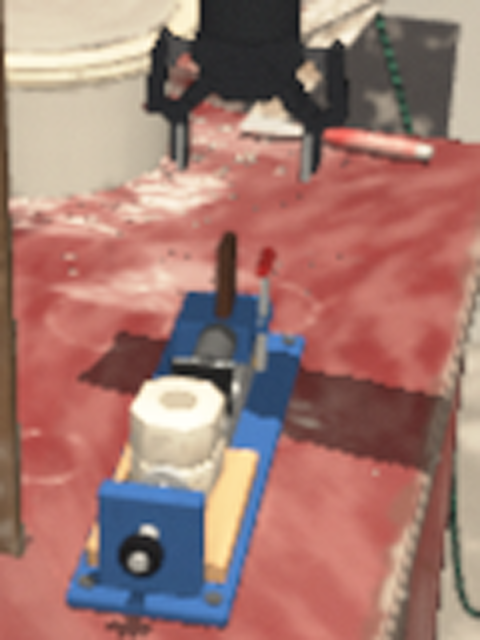

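Gripper sits symmetrically above the post (crop 228,270) and lever (265,262), with about 20 mm clearance each side. Descending, then closing.

Emit:
play_rows:
  motion:
    - {"translation": [0.05,-0.15,3],"roll": 0,"fingers": -1}
    - {"translation": [0.05,-0.15,6],"roll": 0,"fingers": -1}
    - {"translation": [0.05,-0.15,8.2],"roll": 0,"fingers": -1}
    - {"translation": [0.05,-0.15,8.2],"roll": 0,"fingers": -1}
    - {"translation": [0.05,-0.15,8.2],"roll": 0,"fingers": -0.2}
    - {"translation": [0.05,-0.15,8.2],"roll": 0,"fingers": -0.1}
    - {"translation": [0.05,-0.15,8.2],"roll": 0,"fingers": 0}
    - {"translation": [0.05,-0.15,8.2],"roll": 0,"fingers": 0}
    - {"translation": [0.05,-0.15,8.2],"roll": 0,"fingers": 0}
    - {"translation": [0.05,-0.15,8.2],"roll": 0,"fingers": 0}

```text
clock: 2.4
eef_pos: [0.4885, -0.0799, 0.1098]
tool_rot: [1.0, 0.028, -0.002, 0.001]
ft_force: [-8.5, -1.6, 6.8]
grip_width: 0.0425
```

```bash
python3 -c "
from h import *
delta([-10,-118,108])"
```

```text
from [ -11.5 -118.   109.8] shift cm [ 0.15 -0.    0.18] roll -0.08 F [-8.51 -1.64  6.84] w 0.0425 t 2.4
```

The lever is already pressed about 3 mm, and the 8.5 N matches its spring. Closing fully on the post.

Emit:
play_rows:
  motion:
    - {"translation": [0.1,0,0],"roll": 0,"fingers": 0.1}
    - {"translation": [0.1,0,0],"roll": 0,"fingers": 0.2}
    - {"translation": [0.1,0,0],"roll": 0,"fingers": 0.3}
    - {"translation": [0.1,0,0],"roll": 0,"fingers": 0.4}
    - {"translation": [0.1,0,0],"roll": 0,"fingers": 0.4}
    - {"translation": [0.1,0,0],"roll": 0,"fingers": 0.4}

```text
clock: 2.9
eef_pos: [0.4921, -0.0796, 0.1104]
tool_rot: [1.0, 0.028, 0.0, 0.001]
ft_force: [-3.3, 0.2, 8.2]
grip_width: 0.0298
```

```bash
python3 -c "
from h import *
delta([-10,-118,108])"
```

```text
from [  -7.9 -117.9  110.4] shift cm [-0.21  0.01  0.24] roll -0.07 F [-3.32  0.16  8.21] w 0.0298 t 2.9
```

Emit:
play_rows:
  motion:
    - {"translation": [0,0,-0.1],"roll": 0,"fingers": 0.6}
    - {"translation": [0,0,-0.1],"roll": 0,"fingers": 0.6}
    - {"translation": [0,0,-0.1],"roll": 0,"fingers": 0.6}
    - {"translation": [0,-0.3,-0.1],"roll": 0,"fingers": 0.6}
    - {"translation": [0,-0.6,-0.1],"roll": 0,"fingers": 0.6}
    - {"translation": [0,-0.9,-0.1],"roll": 0,"fingers": 0.6}
    - {"translation": [0,-1.2,-0.1],"roll": 0,"fingers": 0.6}
    - {"translation": [0,-1.2,-0.1],"roll": 0,"fingers": 0.6}
    - {"translation": [0,-1.2,-0.1],"roll": 0,"fingers": 0.6}

```text
clock: 3.65
eef_pos: [0.4914, -0.0678, 0.1104]
tool_rot: [1.0, 0.028, 0.0, 0.001]
ft_force: [-2.0, -1.9, 6.0]
grip_width: 0.0295
```

```bash
python3 -c "
from h import *
delta([-10,-118,108])"
```

```text
from [  -7.9 -106.1  110.4] shift cm [-0.21  1.19  0.24] roll -0.07 F [-1.95 -1.9   6.  ] w 0.0295 t 3.65
```

It slides freely (11.8 mm at about 2 N friction). Continuing to just before the expected stop contact.

Emit:
play_rows:
  motion:
    - {"translation": [0,-0.3,0],"roll": 0,"fingers": 0.6}
    - {"translation": [0,-0.6,0],"roll": 0,"fingers": 0.6}
    - {"translation": [0,-0.9,0],"roll": 0,"fingers": 0.6}
    - {"translation": [0,-1.2,0],"roll": 0,"fingers": 0.6}
    - {"translation": [0,-1.5,0],"roll": 0,"fingers": 0.6}
    - {"translation": [0,-1.8,0],"roll": 0,"fingers": 0.6}
    - {"translation": [0,-2.1,0],"roll": 0,"fingers": 0.6}
    - {"translation": [0,-2.4,0],"roll": 0,"fingers": 0.6}
    - {"translation": [0,-2.6,0],"roll": 0,"fingers": 0.6}
    - {"translation": [0,-2.8,0],"roll": 0,"fingers": 0.6}
    - {"translation": [0,-3.0,0],"roll": 0,"fingers": 0.6}
    - {"translation": [0,-3.2,0],"roll": 0,"fingers": 0.6}
    - {"translation": [0,-3.4,0],"roll": 0,"fingers": 0.6}
    - {"translation": [0,-3.6,0],"roll": 0,"fingers": 0.6}
    - {"translation": [0,-3.6,0],"roll": 0,"fingers": 0.6}
    - {"translation": [0,-3.6,0],"roll": 0,"fingers": 0.6}

```text
clock: 4.98
eef_pos: [0.4894, -0.0324, 0.1104]
tool_rot: [1.0, 0.027, 0.0, 0.001]
ft_force: [-2.1, -3.0, 7.5]
grip_width: 0.0295
```

```bash
python3 -c "
from h import *
delta([-10,-118,108])
s=shot('side','side2.png')
b=cv2.resize(s['pixels'][140:270,300:400],None,fx=4,fy=4,interpolation=cv2.INTER_CUBIC)
cv2.imwrite('pics/sz2.png',b[:,:,::-1])"
```

```text
from [ -7.9 -70.6 110.4] shift cm [-0.2   4.74  0.25] roll -0.1 F [-2.13 -3.02  7.48] w 0.0295 t 4.9833
```

View pics/sz2.png

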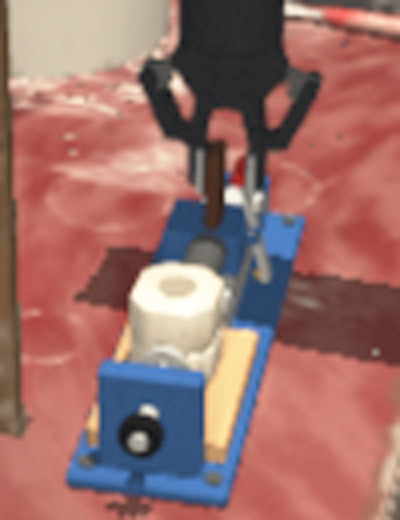

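The jaw has reached the mould and is pushing it upright (mould top at crop 178,290). Now small steps, reading the force.

Emit:
play_rows:
  motion:
    - {"translation": [0,-0.2,0],"roll": 0,"fingers": 0.6}
    - {"translation": [0,-0.4,0],"roll": 0,"fingers": 0.6}
    - {"translation": [0,-0.6,0],"roll": 0,"fingers": 0.6}
    - {"translation": [0,-0.8,0],"roll": 0,"fingers": 0.6}
    - {"translation": [0,-1.0,0],"roll": 0,"fingers": 0.6}
    - {"translation": [0,-1.0,0],"roll": 0,"fingers": 0.6}
    - {"translation": [0,-1.0,0],"roll": 0,"fingers": 0.6}

```text
clock: 5.62
eef_pos: [0.4889, -0.0224, 0.1104]
tool_rot: [1.0, 0.027, 0.0, 0.001]
ft_force: [-2.4, -3.7, 6.9]
grip_width: 0.0301
```

Emit:
play_rows:
  motion:
    - {"translation": [0,-0.15,0],"roll": 0,"fingers": 0.6}
    - {"translation": [0,-0.3,0],"roll": 0,"fingers": 0.6}
    - {"translation": [0,-0.3,0],"roll": 0,"fingers": 0.6}
    - {"translation": [0,-0.3,0],"roll": 0,"fingers": 0.6}

```text
clock: 5.95
eef_pos: [0.4887, -0.0194, 0.1104]
tool_rot: [1.0, 0.027, 0.0, 0.001]
ft_force: [-1.7, -3.6, 6.6]
grip_width: 0.0298
```

Emit:
play_rows:
  motion:
    - {"translation": [0,-0.15,0],"roll": 0,"fingers": 0.6}
    - {"translation": [0,-0.3,0],"roll": 0,"fingers": 0.6}
    - {"translation": [0,-0.3,0],"roll": 0,"fingers": 0.6}
    - {"translation": [0,-0.3,0],"roll": 0,"fingers": 0.6}

```text
clock: 6.28
eef_pos: [0.4886, -0.0165, 0.1104]
tool_rot: [1.0, 0.027, 0.0, 0.001]
ft_force: [-2.3, -3.7, 6.2]
grip_width: 0.0296
```

```bash
python3 -c "
from h import *
delta([-10,-118,108])"
```

```text
from [ -7.8 -54.7 110.4] shift cm [-0.21  6.33  0.26] roll -0.1 F [-2.3  -3.7   6.22] w 0.0296 t 6.2833
```

Emit:
play_rows:
  motion:
    - {"translation": [0,-0.1,0],"roll": 0,"fingers": 0.6}
    - {"translation": [0,-0.2,0],"roll": 0,"fingers": 0.6}
    - {"translation": [0,-0.2,0],"roll": 0,"fingers": 0.6}
    - {"translation": [0,-0.2,0],"roll": 0,"fingers": 0.6}

```text
clock: 6.62
eef_pos: [0.4885, -0.0146, 0.1104]
tool_rot: [1.0, 0.027, 0.0, 0.001]
ft_force: [-2.3, -4.8, 6.0]
grip_width: 0.0294
```

Emit:
play_rows:
  motion:
    - {"translation": [0,-0.1,0],"roll": 0,"fingers": 0.6}
    - {"translation": [0,-0.2,0],"roll": 0,"fingers": 0.6}
    - {"translation": [0,-0.2,0],"roll": 0,"fingers": 0.6}
    - {"translation": [0,-0.2,0],"roll": 0,"fingers": 0.6}

```text
clock: 6.95
eef_pos: [0.4884, -0.0129, 0.1104]
tool_rot: [1.0, 0.027, 0.0, 0.002]
ft_force: [-2.4, -6.4, 6.6]
grip_width: 0.0297
```

Emit:
play_rows:
  motion:
    - {"translation": [0,-0.1,0],"roll": 0,"fingers": 0.6}
    - {"translation": [0,-0.2,0],"roll": 0,"fingers": 0.6}
    - {"translation": [0,-0.2,0],"roll": 0,"fingers": 0.6}
    - {"translation": [0,-0.2,0],"roll": 0,"fingers": 0.6}

```text
clock: 7.28
eef_pos: [0.4883, -0.0114, 0.1104]
tool_rot: [1.0, 0.027, 0.0, 0.002]
ft_force: [-2.2, -6.9, 7.2]
grip_width: 0.0295
```

```bash
python3 -c "
from h import *
delta([-10,-118,108])"
```

```text
from [ -7.8 -49.6 110.4] shift cm [-0.2   6.84  0.27] roll -0.15 F [-2.19 -6.93  7.18] w 0.0295 t 7.2833
```

Emit:
play_rows:
  motion:
    - {"translation": [0,-0.1,0],"roll": 0,"fingers": 0.6}
    - {"translation": [0,-0.2,0],"roll": 0,"fingers": 0.6}
    - {"translation": [0,-0.2,0],"roll": 0,"fingers": 0.6}
    - {"translation": [0,-0.2,0],"roll": 0,"fingers": 0.6}

```text
clock: 7.62
eef_pos: [0.4882, -0.0098, 0.1104]
tool_rot: [1.0, 0.027, 0.0, 0.003]
ft_force: [-3.0, -9.4, 5.5]
grip_width: 0.0294
```

Emit:
play_rows:
  motion:
    - {"translation": [0,-0.1,0],"roll": 0,"fingers": 0.6}
    - {"translation": [0,-0.2,0],"roll": 0,"fingers": 0.6}
    - {"translation": [0,-0.2,0],"roll": 0,"fingers": 0.6}
    - {"translation": [0,-0.2,0],"roll": 0,"fingers": 0.6}

```text
clock: 7.95
eef_pos: [0.4881, -0.0083, 0.1104]
tool_rot: [1.0, 0.027, 0.0, 0.003]
ft_force: [-1.9, -9.9, 6.1]
grip_width: 0.0293
```

Emit:
play_rows:
  motion:
    - {"translation": [0,-0.1,0],"roll": 0,"fingers": 0.6}
    - {"translation": [0,-0.2,0],"roll": 0,"fingers": 0.6}
    - {"translation": [0,-0.2,0],"roll": 0,"fingers": 0.6}
    - {"translation": [0,-0.2,0],"roll": 0,"fingers": 0.6}
    - {"translation": [0,-0.2,0],"roll": 0,"fingers": 0.6}

```text
clock: 8.37
eef_pos: [0.488, -0.0068, 0.1104]
tool_rot: [1.0, 0.026, 0.0, 0.004]
ft_force: [-1.5, -10.7, 6.1]
grip_width: 0.0297
```

```bash
python3 -c "
from h import *
delta([-10,-118,108])
s=shot('side','side3.png');t=shot('top','top3.png')
b=cv2.resize(s['pixels'][170:270,310:390],None,fx=5,fy=5,interpolation=cv2.INTER_CUBIC)
cv2.imwrite('pics/sz3.png',b[:,:,::-1])
b=cv2.resize(t['pixels'][205:265,280:420],None,fx=5,fy=5,interpolation=cv2.INTER_CUBIC)
cv2.imwrite('pics/tz3.png',b[:,:,::-1])"
```

```text
from [ -7.8 -45.  110.4] shift cm [-0.19  7.3   0.29] roll -0.21 F [ -1.48 -10.71   6.12] w 0.0297 t 8.3667
```

View pics/tz3.png

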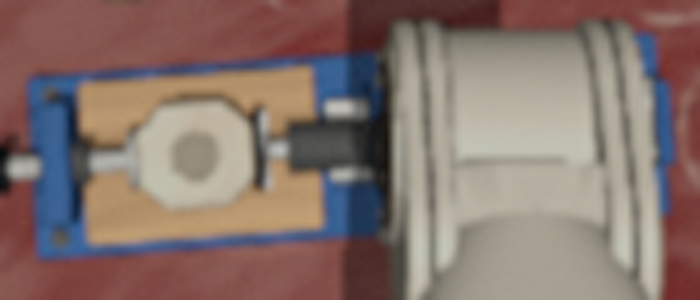

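Mould is against the disc, pad compressing (crop: disc 133,155; pad 265,150). Step on, watching the force.

Emit:
play_rows:
  motion:
    - {"translation": [0,-0.1,0],"roll": 0,"fingers": 0.6}
    - {"translation": [0,-0.2,0],"roll": 0,"fingers": 0.6}
    - {"translation": [0,-0.2,0],"roll": 0,"fingers": 0.6}
    - {"translation": [0,-0.2,0],"roll": 0,"fingers": 0.6}
    - {"translation": [0,-0.2,0],"roll": 0,"fingers": 0.6}

```text
clock: 8.88
eef_pos: [0.4879, -0.0052, 0.1104]
tool_rot: [1.0, 0.026, 0.0, 0.004]
ft_force: [-2.3, -12.5, 6.2]
grip_width: 0.0295
```

Emit:
play_rows:
  motion:
    - {"translation": [0,-0.1,0],"roll": 0,"fingers": 0.6}
    - {"translation": [0,-0.2,0],"roll": 0,"fingers": 0.6}
    - {"translation": [0,-0.2,0],"roll": 0,"fingers": 0.6}
    - {"translation": [0,-0.2,0],"roll": 0,"fingers": 0.6}
    - {"translation": [0,-0.2,0],"roll": 0,"fingers": 0.6}

```text
clock: 9.3
eef_pos: [0.4878, -0.0037, 0.1104]
tool_rot: [1.0, 0.026, 0.0, 0.005]
ft_force: [-2.0, -13.9, 6.9]
grip_width: 0.0296
```

```bash
python3 -c "
from h import *
delta([-10,-118,108])
s=shot('side','side4.png');a=[]
for i in range(6): bot.camera('side');a.append(bot.get_obs()['ft_force'])
print(np.mean(a,0),np.std(a,0))
R=Ro.from_quat(bot.get_obs()['tool_rot']).as_matrix();print(R.round(4))"
```

```text
from [ -7.8 -41.9 110.4] shift cm [-0.18  7.61  0.31] roll -0.26 F [ -1.99 -13.87   6.85] w 0.0296 t 9.3
[ -1.74039489 -14.27223129   5.93773161] [0.53463077 0.42045631 0.30371507]
[[ 9.987e-01  5.190e-02  1.000e-03]
 [ 5.190e-02 -9.986e-01 -9.000e-03]
 [ 5.000e-04  9.100e-03 -1.000e+00]]
```

Wrist force minus about 1.9 N friction puts the pad at ≈ 12.4 N here. Notches in TCP terms are at y = -45.9 (≈ 8.5 N) and -39.9 (≈ 14.4 N). The second is nearer 12 N and stays under the 16 N bottoming point. I'll go just past it, then let the lever out slowly, keeping the post pinched.

Emit:
play_rows:
  motion:
    - {"translation": [0,-0.1,0],"roll": 0,"fingers": 0.6}
    - {"translation": [0,-0.2,0],"roll": 0,"fingers": 0.6}
    - {"translation": [0,-0.3,0],"roll": 0,"fingers": 0.6}
    - {"translation": [0,-0.33,0],"roll": 0,"fingers": 0.6}
    - {"translation": [0,-0.33,0],"roll": 0,"fingers": 0.6}
    - {"translation": [0,-0.33,0],"roll": 0,"fingers": 0.6}

```text
clock: 10.15
eef_pos: [0.4877, -0.0012, 0.1104]
tool_rot: [1.0, 0.026, 0.0, 0.005]
ft_force: [-1.0, -16.8, 6.9]
grip_width: 0.0297
```

```bash
python3 -c "
from h import *
delta([-10,-118,108]);a=[]
for i in range(6): bot.camera('side');a.append(bot.get_obs()['ft_force'])
print(np.mean(a,0))"
```

```text
from [ -7.8 -39.4 110.4] shift cm [-0.18  7.86  0.32] roll -0.3 F [ -1.04 -16.76   6.86] w 0.0297 t 10.15
[ -1.34874641 -16.5405675    5.9308817 ]
```

Emit:
play_rows:
  motion:
    - {"translation": [0,-0.06,0],"roll": 0,"fingers": 0.4}
    - {"translation": [0,-0.06,0],"roll": 0,"fingers": 0.35}
    - {"translation": [-0.2,-0.06,0],"roll": 0,"fingers": 0.28}
    - {"translation": [-0.4,-0.06,0],"roll": 0,"fingers": 0.2}
    - {"translation": [-0.45,-0.06,0],"roll": 0,"fingers": 0.17}
    - {"translation": [-0.5,-0.06,0],"roll": 0,"fingers": 0.14}
    - {"translation": [-0.55,-0.06,0],"roll": 0,"fingers": 0.12}
    - {"translation": [-0.6,-0.06,0],"roll": 0,"fingers": 0.1}
    - {"translation": [-0.6,-0.06,0],"roll": 0,"fingers": 0.1}

```text
clock: 11.2
eef_pos: [0.4836, -0.0002, 0.1098]
tool_rot: [1.0, 0.026, 0.002, 0.005]
ft_force: [3.0, -14.3, -3.9]
grip_width: 0.0383
```

```bash
python3 -c "
from h import *
delta([-10,-118,108]);a=[]
for i in range(4): bot.camera('side');a.append(bot.get_obs()['ft_force'])
print(np.mean(a,0))"
```

```text
from [-11.9 -38.2 109.8] shift cm [0.22 7.98 0.26] roll -0.22 F [  2.99 -14.3   -3.95] w 0.0383 t 11.2
[  3.4019685  -14.25112954  -3.20184332]
```

Held by the pinch so far. Letting out the rest.

Emit:
play_rows:
  motion:
    - {"translation": [-0.06,0,0],"roll": 0,"fingers": 0.07}
    - {"translation": [-0.1,0,0],"roll": 0,"fingers": 0.04}
    - {"translation": [-0.15,0,0],"roll": 0,"fingers": 0.02}
    - {"translation": [-0.2,0,0],"roll": 0,"fingers": 0.0}
    - {"translation": [-0.2,0,0],"roll": 0,"fingers": 0.0}

```text
clock: 11.82
eef_pos: [0.4812, 0.0039, 0.1101]
tool_rot: [1.0, 0.028, 0.002, -0.0]
ft_force: [3.4, -1.9, -1.6]
grip_width: 0.0428
```

Emit:
play_rows:
  motion:
    - {"translation": [-0.1,0,0],"roll": 0,"fingers": -0.1}
    - {"translation": [0,0,0],"roll": 0,"fingers": -0.3}
    - {"translation": [0.1,0,0],"roll": 0,"fingers": -1}
    - {"translation": [0.2,0,0],"roll": 0,"fingers": -1}
    - {"translation": [0.2,0,0],"roll": 0,"fingers": -1}
    - {"translation": [0.2,0,0],"roll": 0,"fingers": -1}

```text
clock: 12.32
eef_pos: [0.4814, 0.0044, 0.1092]
tool_rot: [1.0, 0.028, -0.0, -0.0]
ft_force: [-0.1, 0.2, 0.4]
grip_width: 0.0852
```

```bash
python3 -c "
from h import *
delta([-10,-38,190])"
```

```text
from [-13.9 -33.4 109.2] shift cm [ 0.38  0.46 -8.08] roll -0.02 F [-0.1   0.15  0.41] w 0.0852 t 12.3167
```

Force dropped off as the gripper opened. Retreat up and out of view to check.

Emit:
play_rows:
  motion:
    - {"translation": [0.2,0.3,-3],"roll": 0,"fingers": -1}
    - {"translation": [0.2,0.3,-6],"roll": 0,"fingers": -1}
    - {"translation": [0.2,0.3,-10],"roll": 0,"fingers": -1}
    - {"translation": [0.2,0.3,-14],"roll": 0,"fingers": -1}
    - {"translation": [-3,4,-14],"roll": 0,"fingers": -1}
    - {"translation": [-6,8,-14],"roll": 0,"fingers": -1}
    - {"translation": [-9,12,-14],"roll": 0,"fingers": -1}
    - {"translation": [-12,16,-14],"roll": 0,"fingers": -1}
    - {"translation": [-15,20,-14],"roll": 0,"fingers": -1}
    - {"translation": [-18,24,-14],"roll": 0,"fingers": -1}
    - {"translation": [-18,28,-14],"roll": 0,"fingers": -1}
    - {"translation": [-18,30,-14],"roll": 0,"fingers": -1}
    - {"translation": [-18,30,-14],"roll": 0,"fingers": -1}
    - {"translation": [-18,30,-14],"roll": 0,"fingers": -1}

```text
clock: 13.48
eef_pos: [0.3174, -0.309, 0.2492]
tool_rot: [1.0, 0.025, 0.0, 0.001]
ft_force: [-0.4, -0.0, -0.4]
grip_width: 0.0855
```

Run:
```python
from h import *
t=shot('top','top5.png');s=shot('side','side5.png')
a=cv2.resize(t['pixels'][185:275,270:430],None,fx=5,fy=5,interpolation=cv2.INTER_CUBIC)
b=cv2.resize(s['pixels'][160:275,300:400],None,fx=5,fy=5,interpolation=cv2.INTER_CUBIC)
cv2.imwrite('pics/tz5.png',a[:,:,::-1]);cv2.imwrite('pics/sz5.png',b[:,:,::-1])
t0=load('top0')
for n,c in(('before',t0),('after',t)):
    p=c['pixels'][205:265,280:420].astype(int); m=(p[...,0]>150)&(p[...,1]<60)&(p[...,2]<70)
    v,u=np.nonzero(m); w=(p[...,0]*m)[v,u]; print(n,m.sum(), loc(onz(c,u.mean()+280,v.mean()+205,.118)))
```

```text
before 32 [ -30.2 -119.8  118. ]
after 28 [-30.1 -47.6 118. ]
```

View pics/tz5.png

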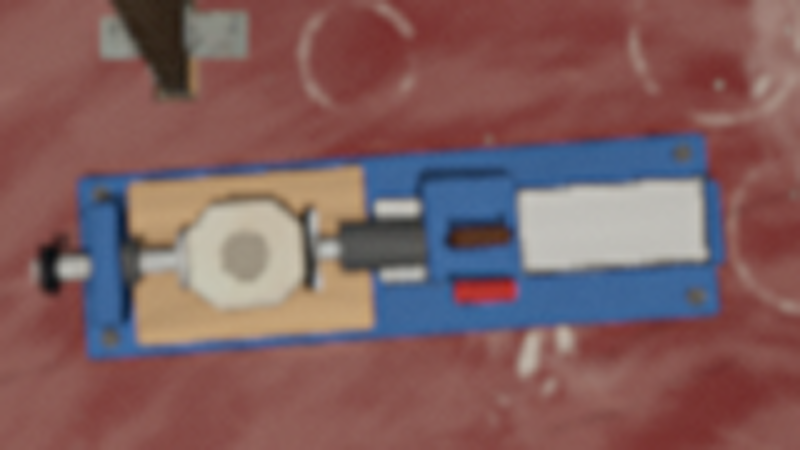

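View pics/sz5.png

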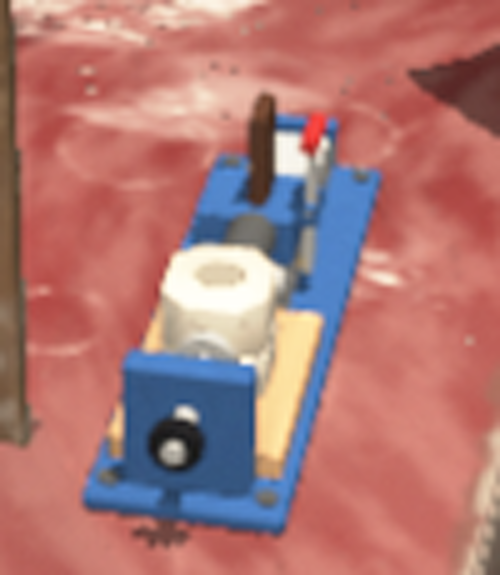

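The check shows the lever back at its rest offset (x -30.1, was -30.2). The jaw has moved 72.2 mm, which is 12 notches, so it slid back one notch when I let go. The wrist force rose more slowly than the TCP moved, so the jaw lagged about 1.5 mm in the grip. Notch 13 would therefore need over 15 N at the pad, almost bottomed out and risky for the plaster. Notch 12 gives about 9 to 10 N and is the safer of the two, nearer 12 N, so I'm leaving it there.

```bash
python3 -c "
from h import *
print(bot.get_obs()['clock'],bot.job_done())"
```

```text
the job is handed in; nothing more can be done
13.5833 None
```

I handed the job in at 13.6 s. The clamp alone holds the mould upright against the stop screw, at an estimated 9–10 N rather than the 12 N asked.

- **What I did:** I squeezed the lever against the post and slid the jaw up with it held. The pad pushed the mould against the screw disc and pressed it with about 15 N at most, judged from the wrist force. I then let the lever out slowly, opened the gripper and moved away.
- **Last checks:**
  - The lever is back at its rest offset (x -30.1 mm, was -30.2 mm), so the latch looks fully in.
  - The jaw moved 72.2 mm, which matches 12 notches.
  - The mould looks upright between the pad and the disc.
  - Nothing I could see on the bench had moved. I did not check the bowl and the bottle one by one.
- **What did not go as planned:** I aimed for notch 13, but on release the jaw slid back to notch 12. Wrist force and tool position disagreed by about 1.5 mm because the jaw lagged in the grip. Going by wrist force alone, the clamping force could be as low as 8.1–8.5 N.
- **Why I left it there:** I estimate notch 13 would press with more than 15 N, close to where the pad bottoms out and the plaster is at risk.

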